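# Put the finished heat sink away in the open drawer

### The arm

A 6-joint arm with a two-finger parallel gripper is mounted at the origin on the work surface. World frame = base frame: x ahead of the robot, y to its left, z up, the work surface at z = 0. Lengths are in m, angles in degrees, forces in N, time in s.
With the tool pointing down it reaches from about 0.375 to 0.9 m from the base axis. Payload 3.1 kg.
Tool frame: the origin (TCP) lies at the very end of the fingers, on their centre line; the grasp point (between the pads) lies 19 mm behind it; z points along the fingers, y is the line along which they close (so a half turn about z gives the same grasp; the last joint's range is limited). The gripper opens to 87 mm and grips with 3 to 60 N. Pads are 19 mm wide; open, the fingers measure 117 mm over their backs; the gripper's body (75 mm by 190 mm) begins 51 mm behind the grasp point.
Start: joints at [-84.024, 30.224, 82.088, -0, 67.689, -10.227], TCP at [0.174, -0.6, 0.223] pointing down, gripper open.
Joint ranges: [-176.69, 176.69], [-43.24, 126.21], [12.49, 139.97], [-82, 262], [0, 151.66], [-163.58, 163.58]. Speed limits (degrees/s): [159.86, 159.86, 180, 180, 180, 180].

### API

Orientations are given as a 3x3 rotation matrix whose columns are the frame's x, y, z axes.
In Python, from rig import * gives the robot as it stands.
- The arm moves only by the tool jog_arm, never from a script. Its arguments are lists of equal length, an entry for each row: "delta_pos": the shift along the world's x, y, z in cm, a list of three; "turn": the turn about the world's z in degrees; "grip": the closure, from 0 (fully open) to 1 (shut). In form: {"delta_pos": [[x, y, z], ...], "turn": [turn, ...], "grip": [grip, ...]}. A call has 1 to 12 rows; each row is the pose to reach, as a shift and turn from the pose commanded when the call began; what a row does not reach only later rows make up. A row lasts 1/8 s, in which the tool goes at most 62.5 mm and 10.7 degrees, less where a joint would pass 70% of its speed; a pose out of reach is approached as far as the arm can. A call with a gripper value outside its range is refused whole. The fingers move at their own pace and stop on an object; the grip force is fixed at half the most. Time passes only in rows, so rows that repeat a pose let the fingers close. It gives the time, the measured TCP pose, the force, the opening and the grip force at its end, in the units of the state.
- read_state(): the state, without advancing time (a new reading comes with each control period).
- capture(name): name is "scene" or "top"; returns a dict with "color" (480x640x3 uint8, blue, green, red), "fovy" (degrees; the focal length in pixels is half the picture's height over the tangent of half this angle, whatever the lens; pixels are square), "cx", "cy" (the principal point, pixels), "k1" (the pictures are not rectified: a ray, as slopes to the right and down, at radius r is drawn at 1 + k1 r^2 times it, then the intrinsics apply), "camera_from_world" (4x4, takes a point from world to camera coordinates). Camera axes: x right, y up, looking along -z (the intrinsics and any distortion apply to the point x, -y, -z); pixel columns grow to the right and rows downward; lengths in m; the calibration is good to about 2 mm. A picture is of the moment at which its call begins. There is no depth.
- hand_in(): hands the job in; it is judged then, once.
The state is a dict: "time_s": time; "joint_positions": joint angles; "qvel": joint speeds; "tau": joint torques, N m; "position": TCP position; "tcp_rot": TCP orientation; "force": force on the tool from outside, world axes, zero at the start; "moment": the same for the moment, N m; "opening": opening from 0.0 (shut) to 1.0 (fully open); "grasp_force": force on a finger pad.
Only numpy, scipy, OpenCV 4.12 (cv2) and the standard library are available. Lean on these libraries where they do the work, as an engineer would, in place of code of your own. Each camera call takes 0.05 s, during which the arm holds its last target. There are 200 camera calls.

### The job

Put the bare-aluminium finned heat sink into the empty compartment of the open drawer: lower it to the drawer's floor rather than dropping it, and leave it flat on its base, fins up, lengthwise along the drawer (squared up with it). Leave the black heat sink and the uncut aluminium block where they are, and leave the drawer open as it is.

Things in the scene. Friction and masses are not known exactly. Their poses are not given: they have to be found in the camera images.
- heatsink: The part to put away: heat sink of bare silvery aluminium, 96 long (x) x 50 wide (y) x 40 mm high, 0.26 to 0.42 kg. 12 mm base with five 5 mm fins along its length; the outer fins are flush with the 50 mm sides, good to grip. Lies fins up on a dark 3 mm mat, clear of neighbours. Origin: centre of the underside; z up.
- bay (a point): Floor point, 95 mm above bench, in the empty compartment of the blue cabinet's open top drawer (stiff, 8 N to slide). x along the drawer, into the cabinet; y across; z up. Walls 65 mm off at +y and -y, 55 mm high; drawer front 68 mm off at -x, 62 mm high; cabinet face 81 to 121 mm off at +x, top 71 mm above this floor. Past the -y wall: a second compartment, full of stacked plates.
- black_heatsink: Bystander on the mat, not to be moved: heat sink of the same shape and size (96 x 50 x 40 mm), anodised black. Origin: centre of the underside; z up.
- blank: Bystander on the mat, not to be moved: uncut solid aluminium block, 96 x 50 x 40 mm, smooth, no fins. Origin: centre of the underside; z up.
Mind the look-alikes: they are no part of the job. What is shaped like the heatsink but orange is not meant.

How it is judged:
By the outcome, as a careful person would: the job done as asked, in the order asked, and still so for the second after the job is handed in, with the robot touching nothing.
It also fails if it takes over 38 s, if anything falls off the work surface, if the arm or the gripper's body presses on something with over 40 N, if the wrist force passes 120 N, or if a joint passes its speed limit or range.

## Working session

There is one attempt and no reset: what is moved stays moved. The work goes in short steps, Python scripts to look and compute and a tool call to move; the robot and the scene stay as the last step left them, time stands still between calls to the robot, and variables do not carry over. Pictures are saved under pics/ and viewed, at most 10 in all, crops included, and the job is handed in when it is done.

Besides the shell and the picture viewer there is one more tool, called after "Request:" as name(argument=value, ...), one argument or row to a line, values as JSON. jog_arm: Moves the arm, as the interface text tells. Its arguments: {"type":"object","properties":{"delta_pos":{"type":"array"},"turn":{"type":"array"},"grip":{"type":"array"}},"required":["delta_pos","turn","grip"]}

```bash
mkdir -p pics; cat > h.py <<'E'
from rig import *
import numpy as np, cv2
def cam(n,f=None):
    c=capture(n)
    if f: cv2.imwrite('pics/'+f,c['color'])
    return c
def K(c):
    f=240/np.tan(np.radians(c['fovy'])/2); return np.array([[f,0,c['cx']],[0,f,c['cy']],[0,0,1.]]),np.array([c['k1'],0,0,0,0.])
def back(c,uv,z):
    k,d=K(c); p=cv2.undistortPoints(np.array(uv,float).reshape(-1,1,2),k,d).reshape(-1,2)
    T=np.array(c['camera_from_world']);R=T[:3,:3];o=-R.T@T[:3,3]
    r=np.c_[p[:,0],-p[:,1],-np.ones(len(p))]@R
    z=np.broadcast_to(z,len(r)); return o+r*((z-o[2])/r[:,2])[:,None]
def proj(c,P):
    k,d=K(c);T=np.array(c['camera_from_world']);q=np.atleast_2d(P)@T[:3,:3].T+T[:3,3]
    q=q*[1,-1,-1]; return cv2.projectPoints(q,np.zeros(3),np.zeros(3),k,d)[0].reshape(-1,2)
E
python3 -c "
from h import *
for n in ['scene','top']:
    c=cam(n,n+'0.png');print(n,c['fovy'],c['k1'],np.round(np.linalg.inv(c['camera_from_world'])[:3,3],3))
s=read_state();print(s['time_s'],s['position'],s['tcp_rot'])"
```

```text
scene 43.659036846330466 -0.028989445371592804 [1.149 0.496 1.117]
top 42.10176437674406 -0.13145812583340985 [ 0.409 -0.009  1.376]
0.1 [ 0.17439712 -0.59948091  0.22165068] [[ 9.60265261e-01  2.79088860e-01 -1.93286220e-04]
 [ 2.79088682e-01 -9.60263272e-01  1.98900119e-03]
 [ 3.69502417e-04 -1.96391275e-03 -9.99998003e-01]]
```

View pics/scene0.png

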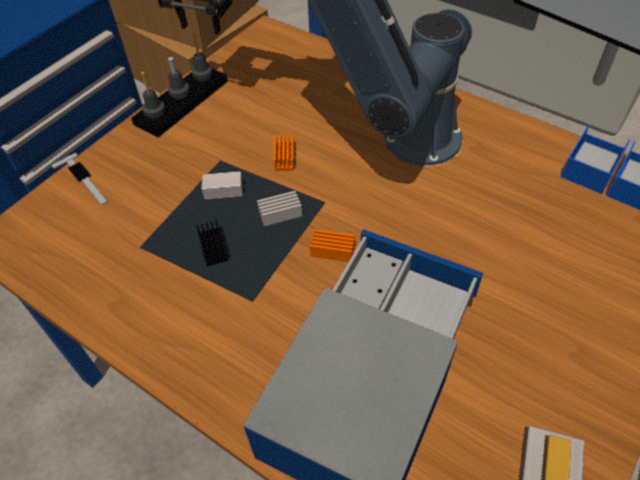

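View pics/top0.png

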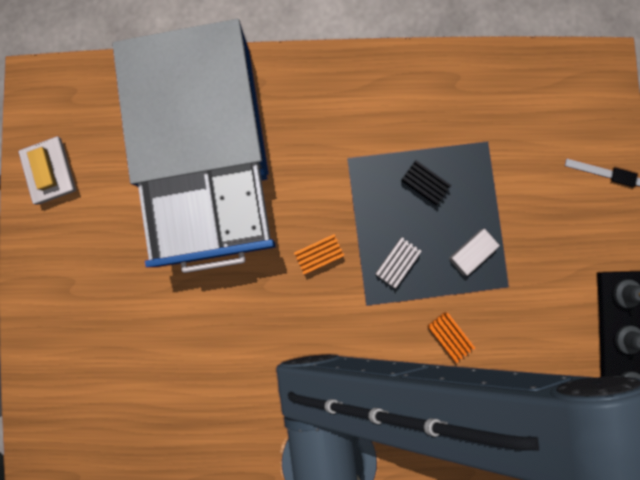

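The candidates in the top view are: finned silvery (398,263), smooth block (475,253), black finned (426,185), and orange finned (319,255) and (451,338). Only the one at (398,263), scene (280,208), is both bare aluminium and finned. I'll confirm it in an enlarged crop, along with the drawer.

```bash
python3 -c "
from h import *
a=cv2.imread('pics/top0.png')
l=cv2.resize(a[165:275,130:280],None,fx=5,fy=5,interpolation=cv2.INTER_CUBIC)
r=cv2.resize(a[215:310,350:510],None,fx=5,fy=5,interpolation=cv2.INTER_CUBIC)
cv2.imwrite('pics/l.png',l);cv2.imwrite('pics/r.png',r)"
```

```text
(no output)
```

View pics/l.png

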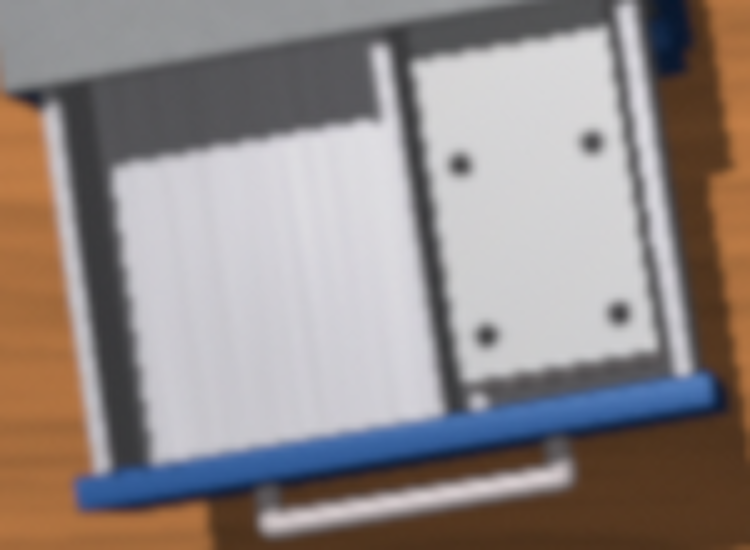

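View pics/r.png

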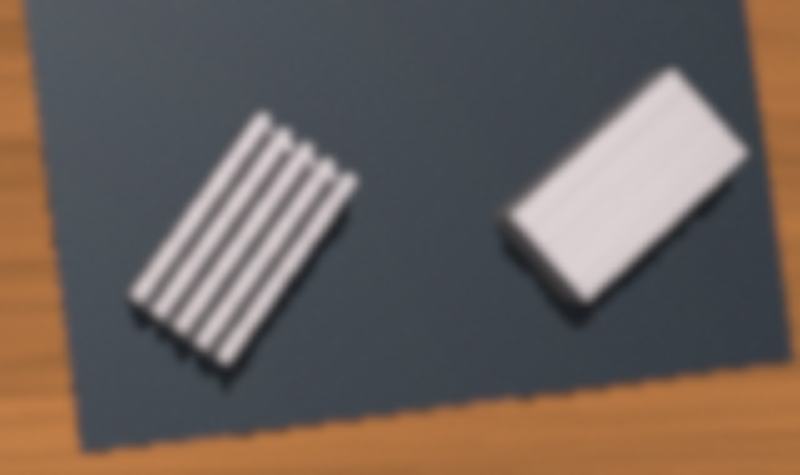

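The left crop shows the empty compartment (+y side, bare floor) between the left wall (62,95)-(110,470) and the divider (372,45)-(468,400). The plates with holes are on the right. The right crop confirms the five-finned silvery part, with top corners (265,110), (357,178), (228,368) and (130,298). The smooth block lies to its right.

```bash
cat > m.py <<'E'
from h import *
from scipy.optimize import least_squares
c=cam('top')
u=lambda p,o:(np.array(p)+.5)/5-.5+o
def ang(v): return np.degrees(np.arctan2(v[1],v[0]))
h=back(c,u([(265,110),(357,178),(228,368),(130,298)],[350,215]),.043)
print('sink',np.round(h,4),h.mean(0),'len',np.linalg.norm(h[0]-h[3]),np.linalg.norm(h[1]-h[2]),'wid',np.linalg.norm(h[0]-h[1]),np.linalg.norm(h[2]-h[3]),'ang',ang(h[0]-h[3]),ang(h[1]-h[2]))
o=[130,165]
W=back(c,u([(62,95),(110,470),(372,45),(468,400)],o),.15)
F=back(c,u([(95,475),(710,378)],o),.157)
C=back(c,u([(10,97),(370,38)],o),.166)
print('L',ang(W[0]-W[1]),'D',ang(W[2]-W[3]),'F',ang(F[0]-F[1])-90,'C',ang(C[0]-C[1])-90)
a=np.radians(np.mean([ang(W[0]-W[1]),ang(W[2]-W[3]),ang(F[0]-F[1])-90]))
X=np.array([np.cos(a),np.sin(a)]);Y=np.array([-X[1],X[0]])
yl,yd=(W[:2,:2]@Y).mean(),(W[2:,:2]@Y).mean()
xf=(F[:,:2]@X).mean();xc=(C[:,:2]@X).mean()
print('width',yl-yd,'f2c',xc-xf)
b=X*(xf+.068)+Y*(yl+yd)/2
print('bay',b,np.degrees(a))
E
python3 m.py
```

```text
sink [[ 0.4878 -0.1705  0.043 ]
 [ 0.4576 -0.209   0.043 ]
 [ 0.378  -0.1509  0.043 ]
 [ 0.409  -0.11    0.043 ]] [ 0.43310678 -0.16008672  0.043     ] len 0.09930571383969186 0.0984540310617822 wid 0.04896755042547092 0.05133636867935481 ang -37.503866098136164 -36.124022249993835
L 7.114336270023038 D 14.405752732878886 F 7.429267149016667 C 7.302158712768858
width 0.1372281343016254 f2c 0.15582173597583848
bay [0.52398878 0.28137109] 9.649785383972864
```

```bash
sed -i 's/(468,400)/(420,412)/' m.py; cat >> m.py <<'E'
A=np.radians(7.3);X=np.array([np.cos(A),np.sin(A)]);Y=np.array([-X[1],X[0]])
def box(img,P,col):
    q=proj(c2,P); cv2.polylines(img,[np.int32(np.round(((q-off)*4+2)*16))],True,col,1,cv2.LINE_AA,4)
for n,off in (('top',np.array([140,160])),('scene',np.array([310,220]))):
    c2=cam(n); im=c2['color'][off[1]:off[1]+120,off[0]:off[0]+190]; im=cv2.resize(im,None,fx=4,fy=4,interpolation=cv2.INTER_CUBIC)
    for z,k,x1 in((.15,(0,0,255),.081),(.095,(0,255,0),.081)):
        box(im,np.array([[*(b+X*x+Y*y),z] for x,y in((-.068,-.065),(-.068,.065),(x1,.065),(x1,-.065))]),k)
    cv2.imwrite(f'pics/ov_{n}.png',im)
E
python3 m.py; python3 -c "
import cv2,numpy as np;cv2.imwrite('pics/ov.png',cv2.resize(np.vstack([cv2.imread('pics/ov_%s.png'%n) for n in('top','scene')]),None,fx=.625,fy=.625))"
```

```text
sink [[ 0.4878 -0.1705  0.043 ]
 [ 0.4576 -0.209   0.043 ]
 [ 0.378  -0.1509  0.043 ]
 [ 0.409  -0.11    0.043 ]] [ 0.43310678 -0.16008672  0.043     ] len 0.09930571383969186 0.0984540310617822 wid 0.04896755042547092 0.05133636867935481 ang -37.503866098136164 -36.124022249993835
L 7.114336270023038 D 6.7785364426003465 F 7.429267149016667 C 7.302158712768858
width 0.1274057096531381 f2c 0.15318657415414955
bay [0.52546467 0.2870799 ] 7.107379953880018
```

View pics/ov.png

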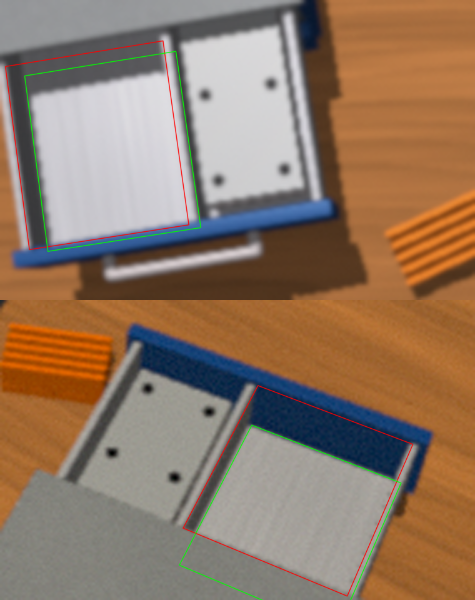

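The overlay fits in both views. Bay is at about (0.5255, 0.287) with yaw 7.2°. The sink is at (0.433, -0.160) with its long axis at -36.8°. From the start I need to move about (+25.9, +43.9) cm and turn -53°.

Request:
jog_arm(
  delta_pos=[
    [1.5,2.5,0],
    [4,7,0],
    [7,12,0],
    [10,17,0],
    [13,22,0],
    [16,27,0],
    [19,32,0],
    [22,37,0],
    [24.5,41.5,0],
    [25.9,43.9,0],
    [25.9,43.9,0],
    [25.9,43.9,0],
  ],
  turn=[-2,-8,-14,-20,-27,-34,-41,-47,-51,-53,-53,-53],
  grip=[0,0,0,0,0,0,0,0,0,0,0,0],
)

```text
time_s: 1.8
position: [0.4333, -0.1617, 0.2226]
tcp_rot: [[0.801, -0.599, 0.0], [-0.599, -0.801, -0.001], [0.0, 0.0, -1.0]]
force: [-0.0, 0.3, -0.3]
opening: 0.998
grasp_force: 0.0
```

```bash
python3 -c "
from h import *
s=read_state();p=s['position'];R=s['tcp_rot'];print(s['time_s'],p,np.degrees(np.arctan2(R[1][1],R[0][1])),s['joint_positions'],s['force'])
c=cam('scene'); im=c['color']; T=np.array([250,190]); print(proj(c,[[.433,-.16,.043],p]))
x0,y0=190,60
cv2.imwrite('pics/s1.png',cv2.resize(im[y0:y0+180,x0:x0+200],None,fx=3,fy=3,interpolation=cv2.INTER_CUBIC))
t=np.radians(-36.8);X=np.array([np.cos(t),np.sin(t)]);Y=np.array([-X[1],X[0]])
q=proj(c,[[*(np.array([.433,-.16])+a*.048*X+b*.025*Y),.043] for a,b in((1,1),(1,-1),(-1,-1),(-1,1))]);print((q-[x0,y0])*3+1)"
```

```text
1.8 [ 0.43332472 -0.16172787  0.22261806] -126.76835569790028 [-3.43336991e+01  1.77488097e+01  1.04632338e+02 -3.31519837e-02
  5.75988190e+01  9.24524110e+01] [-0.03614033  0.25230002 -0.28888019]
[[278.89396856 202.38470732]
 [271.32014048 146.95051767]]
[[217.88117567 465.92894589]
 [201.78897499 421.47761846]
 [315.87759132 391.61196495]
 [334.13006607 434.89455934]]
```

View pics/s1.png

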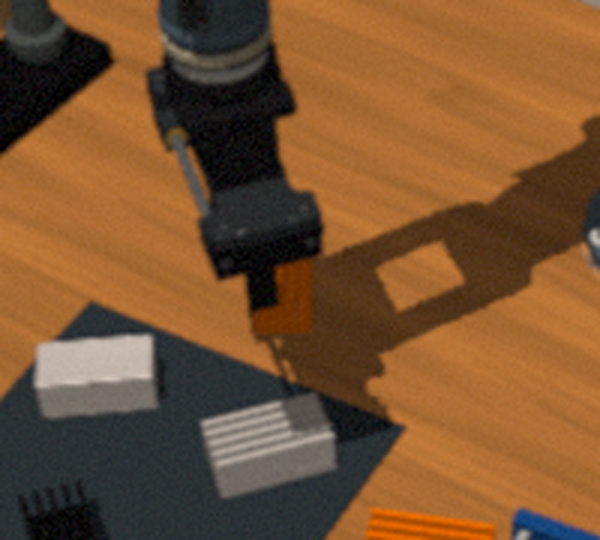

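The sink's top corners in the crop, (203,421), (218,466) and (334,434), match my prediction to within a pixel. Descend and grip.

Request:
jog_arm(
  delta_pos=[
    [0,0.1,-3],
    [0,0.1,-7],
    [0,0.1,-11],
    [0,0.1,-14.5],
    [0,0.1,-17.5],
    [0,0.1,-19.5],
    [0,0.1,-20.5],
    [0,0.1,-21],
    [0,0.1,-21],
    [0,0.1,-21],
  ],
  turn=[0,0,0,0,0,0,0,0,0,0],
  grip=[0,0,0,0,0,0,0,0,0,0],
)

```text
time_s: 3.1
position: [0.4338, -0.1605, 0.0132]
tcp_rot: [[0.801, -0.599, 0.001], [-0.599, -0.801, -0.001], [0.001, -0.0, -1.0]]
force: [0.1, 0.1, 0.7]
opening: 1.002
grasp_force: 0.0
```

Request:
jog_arm(
  delta_pos=[
    [0,0,0],
    [0,0,0],
    [0,0,0],
    [0,0,0],
    [0,0,0],
    [0,0,0],
    [0,0,0],
    [0,0,0],
  ],
  turn=[0,0,0,0,0,0,0,0],
  grip=[0.2,0.35,0.5,1,1,1,1,1],
)

```text
time_s: 4.1
position: [0.4334, -0.1601, 0.0126]
tcp_rot: [[0.801, -0.599, -0.0], [-0.599, -0.801, 0.0], [-0.0, -0.0, -1.0]]
force: [-0.2, 0.3, 0.8]
opening: 0.572
grasp_force: 30.0
```

The grip holds at 49.8 mm wide and 30 N. Lift.

Request:
jog_arm(
  delta_pos=[
    [0,0,0.7],
    [0,0,2],
    [0,0,4.5],
    [0,0,7.5],
    [0,0,11],
    [0,0,14.5],
    [0,0,18],
    [0,0,20.5],
    [0,0,22],
    [0,0,22.5],
    [0,0,22.5],
  ],
  turn=[0,0,0,0,0,0,0,0,0,0,0],
  grip=[1,1,1,1,1,1,1,1,1,1,1],
)

```text
time_s: 5.48
position: [0.433, -0.1599, 0.2377]
tcp_rot: [[0.801, -0.599, 0.0], [-0.599, -0.801, 0.0], [-0.0, -0.0, -1.0]]
force: [0.4, -0.7, -2.2]
opening: 0.573
grasp_force: 30.0
```

Request:
jog_arm(
  delta_pos=[
    [0.3,1.5,0],
    [1,5,0],
    [2,10,0],
    [3,15,0],
    [4.2,20,0],
    [5.2,25,0],
    [6.2,30,0],
    [7.2,35,0],
    [8.2,39.5,0],
    [8.9,43,0],
    [9.2,44.7,0],
    [9.2,44.7,0],
  ],
  turn=[1,4,9,14,19,24,29,34,39,42,44,44],
  grip=[1,1,1,1,1,1,1,1,1,1,1,1],
)

```text
time_s: 6.98
position: [0.5245, 0.2876, 0.2366]
tcp_rot: [[0.992, 0.127, -0.002], [0.127, -0.992, -0.001], [-0.002, 0.001, -1.0]]
force: [-0.5, 0.4, -2.3]
opening: 0.576
grasp_force: 30.0
```

```bash
python3 -c "
from h import *
s=read_state();p=s['position'];R=s['tcp_rot'];print(s['time_s'],p,np.degrees(np.arctan2(R[1][0],R[0][0])),s['force'],s['opening'])
c=cam('scene')
x0,y0=290,130
im=cv2.resize(c['color'][y0:y0+190,x0:x0+210],None,fx=3,fy=3,interpolation=cv2.INTER_CUBIC)
t=np.radians(7.2);X=np.array([np.cos(t),np.sin(t)]);Y=np.array([-X[1],X[0]])
for z in (.228,.268):
  q=proj(c,[[*(np.array(p[:2])+a*.048*X+b*.025*Y),z] for a,b in((1,1),(1,-1),(-1,-1),(-1,1))]);cv2.polylines(im,[np.int32((q-[x0,y0])*3+1)],True,(0,0,255),1)
cv2.imwrite('pics/s2.png',im)"
```

```text
6.975 [0.52450875 0.28755741 0.23657264] 7.312830786108481 [-0.45201901  0.43163537 -2.27788654] 0.5757643198003627
```

View pics/s2.png

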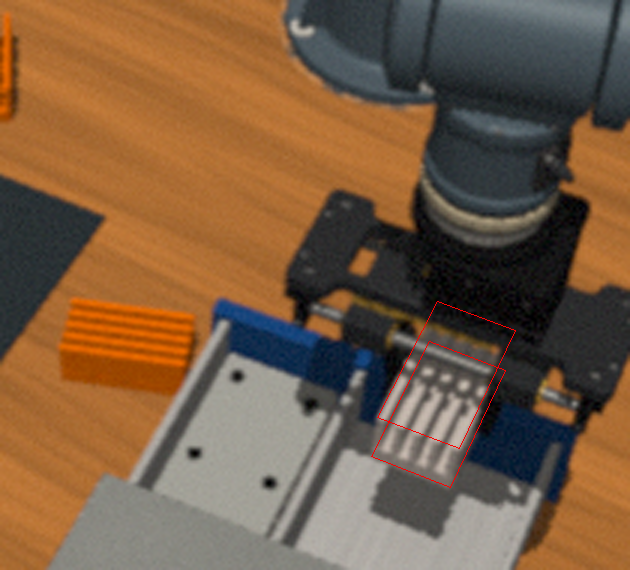

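The sink is held level and squared over the empty compartment, and its outline roughly matches the prediction at (373,456)-(450,487). Lower to about 1 cm above the floor.

Request:
jog_arm(
  delta_pos=[
    [0.1,0,-1],
    [0.1,0,-3],
    [0.1,0,-5],
    [0.1,0,-7],
    [0.1,0,-9],
    [0.1,0,-10.5],
    [0.1,0,-11.5],
    [0.1,0,-12],
    [0.1,0,-12],
    [0.1,0,-12],
  ],
  turn=[0,0,0,0,0,0,0,0,0,0],
  grip=[1,1,1,1,1,1,1,1,1,1],
)

```text
time_s: 8.28
position: [0.5269, 0.2871, 0.1182]
tcp_rot: [[0.992, 0.126, 0.001], [0.126, -0.992, 0.0], [0.001, -0.0, -1.0]]
force: [0.3, 0.3, -3.1]
opening: 0.573
grasp_force: 30.0
```

Request:
jog_arm(
  delta_pos=[
    [0,0,-0.3],
    [0,0,-0.5],
    [0,0,-0.7],
    [0,0,-0.8],
    [0,0,-0.9],
    [0,0,-0.9],
  ],
  turn=[0,0,0,0,0,0],
  grip=[1,1,1,1,1,1],
)

```text
time_s: 9.02
position: [0.5264, 0.2868, 0.1084]
tcp_rot: [[0.992, 0.125, -0.0], [0.125, -0.992, -0.0], [-0.0, 0.0, -1.0]]
force: [-0.6, 0.0, -2.1]
opening: 0.574
grasp_force: 30.0
```

Request:
jog_arm(
  delta_pos=[
    [0,0,-0.1],
    [0,0,-0.2],
    [0,0,-0.3],
    [0,0,-0.3],
    [0,0,-0.3],
  ],
  turn=[0,0,0,0,0],
  grip=[1,1,1,1,1],
)

```text
time_s: 9.65
position: [0.5264, 0.2868, 0.1055]
tcp_rot: [[0.992, 0.125, -0.0], [0.125, -0.992, -0.0], [-0.0, 0.0, -1.0]]
force: [-0.5, 0.1, -2.2]
opening: 0.571
grasp_force: 30.0
```

Request:
jog_arm(
  delta_pos=[
    [0,0,-0.05],
    [0,0,-0.1],
    [0,0,-0.1],
    [0,0,-0.1],
  ],
  turn=[0,0,0,0],
  grip=[1,1,1,1],
)

```text
time_s: 10.15
position: [0.5265, 0.2869, 0.1046]
tcp_rot: [[0.992, 0.125, 0.0], [0.125, -0.992, 0.0], [0.0, -0.0, -1.0]]
force: [0.5, 0.4, -2.0]
opening: 0.571
grasp_force: 30.0
```

Request:
jog_arm(
  delta_pos=[
    [0,0,-0.05],
    [0,0,-0.1],
    [0,0,-0.1],
    [0,0,-0.1],
  ],
  turn=[0,0,0,0],
  grip=[1,1,1,1],
)

```text
time_s: 10.65
position: [0.5265, 0.2869, 0.1046]
tcp_rot: [[0.992, 0.125, 0.0], [0.125, -0.992, 0.0], [0.0, -0.0, -1.0]]
force: [-2.1, -0.4, 5.2]
opening: 0.572
grasp_force: 30.0
```

There is contact, with force reversing to +5 N. Release only partway to stay clear of the walls, then rise.

Request:
jog_arm(
  delta_pos=[
    [0,0,0],
    [0,0,0],
    [0,0,0],
    [0,0,0],
    [0,0,0],
  ],
  turn=[0,0,0,0,0],
  grip=[0.4,0.33,0.27,0.25,0.25],
)

```text
time_s: 11.28
position: [0.5264, 0.2869, 0.1034]
tcp_rot: [[0.992, 0.125, -0.0], [0.125, -0.992, -0.0], [-0.0, 0.0, -1.0]]
force: [0.1, -0.7, -0.1]
opening: 0.74
grasp_force: 0.0
```

Request:
jog_arm(
  delta_pos=[
    [0,0,0.5],
    [0,0,2],
    [0,0,4],
    [0,0,7],
    [0,0,10],
    [0,0,13],
    [-1,-4,15],
    [-3,-9,16],
    [-5,-14,16],
    [-7,-19,16],
    [-8,-22,16],
    [-8,-22,16],
  ],
  turn=[0,0,0,0,0,0,0,0,0,0,0,0],
  grip=[0.25,0.25,0.25,0.25,0.25,0.25,0.25,0.25,0.25,0.25,0.25,0.25],
)

```text
time_s: 12.78
position: [0.446, 0.0654, 0.2647]
tcp_rot: [[0.993, 0.122, 0.002], [0.122, -0.993, -0.0], [0.002, 0.0, -1.0]]
force: [-0.2, 0.5, 0.6]
opening: 0.749
grasp_force: 0.0
```

```bash
python3 -c "
from h import *
A=cam('scene')['color'][210:310,310:490];B=cam('top')['color'][160:280,130:290]
f=lambda a,w:cv2.resize(a,(w,a.shape[0]*w//a.shape[1]),interpolation=cv2.INTER_CUBIC)
cv2.imwrite('pics/f.png',np.vstack([f(A,480),f(B,480)])[:600] if 0 else np.vstack([f(A,440),f(B,440)]))
print(read_state()['force'],read_state()['time_s'])"
```

```text
[ 0.0353057   0.15175806 -0.69553433] 12.875
```

View pics/f.png

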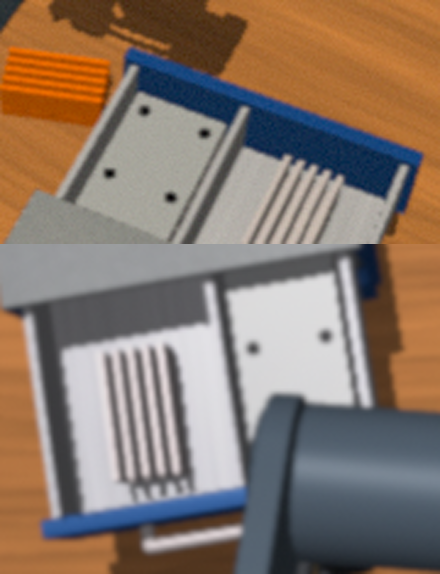

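The sink sits flat on the compartment floor, fins up and parallel to the walls (fins from (105,350) to (120,480) in the lower view). The drawer hasn't moved.

```bash
python3 -c "
from rig import *
print(hand_in())"
```

```text
the job is handed in; nothing more can be done
None
```

The bare-aluminium heat sink is in the drawer's empty compartment, lowered to the floor and left fins up and squared with the drawer, and the job was handed in at about 13 s; neither the drawer nor the look-alikes were touched.

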